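Zero a film-thickness gauge and hold it on the marked spot

TASK

Take the yellow pen gauge out of its stand and zero it: hold it upright with its sprung brass tip lightly pressed on the bare steel disc of the stand for a second. Then hold it square to the sloping white panel with the orange ring, tip inside the ring and lightly pressed in about halfway (roughly 3.5 N, never to its stop), and finish while still holding it there. Do not touch the panel with the blue ring with the gauge, and leave the dropper bottle and the beaker behind the panels where they are.

Things in the scene. Friction and masses are not known exactly. Their poses are not given: they have to be found in the camera images.
- gauge: Loose 0.12 kg pen gauge, upright in its stand. Yellow handle 24 x 24 x 80 mm, gripped on two facing flats from above. Origin: centre of the handle's underside, which rests on the bridge; z up the handle (0 to +80 mm), x, y square to the flats. Below: steel barrel, 16 mm diameter, to z -42; round-ended brass tip, 7 mm diameter, to z -56 when out. Lift 60 mm to clear the hole.
- plunger (a joint): How far the sprung tip is pushed into the gauge: 0 = fully out, 0.012 m = at its stop. Spring 600 N/m (about 3.6 N at 6 mm).
- gauge_tip (a point): The end of the gauge's brass tip, on the gauge's axis (moves with the tip).
- gauge_stand: Grey gauge stand, fixed to the counter, 64 mm (its x) x 96 mm (its y). Base plate 8 mm thick; over its +y half a bridge with its top 71 mm above the counter and a 19 mm hole (at x 0, y +24 mm) in which the gauge stands. Origin: centre of the underside, z up.
- zero_disc (a point): Centre of the top face of the level bare steel disc (28 mm diameter, in a thin black surround) on the stand's base, 12 mm above the counter, 50 mm from the hole towards the stand's -y and open above; the bridge's side edge is 28 mm from it.
- orange_panel: White test panel with the ORANGE ring, 80 x 64 mm, fixed to a holder that is fixed to the counter, sloping 25 degrees so that its face looks up and towards the robot's side. Origin: centre of the ring, on the painted face, 36 mm above the counter; z is the normal out of the face, x runs up the slope, y across it.
- orange_mark (a point): Centre of the orange ring (26 mm outside, 19 mm inside diameter) on the painted face, with a fine centre dot.
- blue_panel: The other, equal panel on an equal holder, with the BLUE ring; not to be touched with the gauge. Same frame: origin at the ring's centre on the face, z its normal. The two panels may have changed places.
- reagent_bottle: Small loose dropper bottle with blue cap, 25 mm diameter, 90 mm high, upright behind the panels. Origin under its base. Leave it alone.
- beaker: Small loose clear beaker, 50 mm diameter, 63 mm high, behind the panels. Origin under its base. Leave it alone.

How it is judged (in metres and radians):
On the way, in this order (a step that is already met when the one before it is completed fails the run):
1. gauge held upright with its tip lightly pressed on the bare steel disc (value of joint plunger between 0.002 and 0.01 m and contact force between the fingers and gauge above 2 N and distance between gauge_tip and zero_disc below 0.01 m and angle between gauge's own z axis and vertical below 0.16 rad and contact force between gauge and gauge_stand above 0.8 N), for 0.5 s.
2. tip lifted off the disc (value of joint plunger below 0.001 m and distance between gauge_tip and zero_disc above 0.03 m), for 0.1 s.
At the end, for the whole second after the job is handed in: After zeroing (0.5 s on the disc, tip within 10 mm of its centre, within 9 degrees of upright), the gripper holds the gauge still, tip in contact within 8.5 mm of the orange ring's centre, axis within 8 degrees of the panel's normal. Tip pushed in 2 to 10 mm each time (value of joint plunger between 0.002 and 0.01 m and contact force between the fingers and gauge above 2 N and distance between gauge_tip and orange_mark below 0.0085 m and angle between the z axis of gauge and the z axis of orange_panel, either way round below 0.14 rad and contact force between gauge and orange_panel above 0.8 N and angle between gauge's own z axis and vertical below 0.8 rad and linear speed of gauge below 0.02 m/s); the arm keeps its last pose, push and grip.
It fails at once if the gauge's tip was pushed to its stop (value of joint plunger above 0.0115 m).
It fails at once if the gauge touched the panel with the blue ring (contact force between gauge and blue_panel above 0.5 N).
It fails at once if the dropper bottle or the beaker was moved by more than 20 mm (distance of any of reagent_bottle, beaker from where it was at the start of the episode above 0.02 m).
It also fails if it takes over 42 s, if anything falls off the work surface, if the arm or the gripper's body presses on something with over 40 N, if the wrist force passes 120 N, or if a joint passes its speed limit or range.

ROBOT

A 6-joint arm with a two-finger parallel gripper is mounted at the origin on a cart in front of the work surface, level with it; the furniture and walls round the work are solid. World frame = base frame: x ahead of the robot, y to its left, z up, the work surface at z = 0. Lengths are in mm, angles in degrees, forces in N, time in s.
With the tool pointing down it reaches from about 375 to 975 mm from the base axis. Payload 3.8 kg.
Tool frame: the origin (TCP) lies at the very end of the fingers, on their centre line; the grasp point (between the pads) lies 19 mm behind it; z points along the fingers, y is the line along which they close (so a half turn about z gives the same grasp; the last joint's range is limited). The gripper opens to 88 mm and grips with 3 to 60 N. Pads are 18 mm wide; open, the fingers measure 123 mm over their backs; the gripper's body (75 mm by 187 mm) begins 45 mm behind the grasp point.
Start: joints at [67.214, 15.12, 91.902, -0, 72.978, -2.114], TCP at [238.288, 631.535, 238.706] pointing down, gripper open.
Joint ranges: [-150.88, 150.88], [-54.13, 125.18], [17.81, 147.31], [-75.09, 255.09], [0, 152.58], [-146.25, 146.25]. Speed limits (degrees/s): [147.25, 147.25, 180, 180, 180, 180].

INTERFACE

Orientations are given as [roll, pitch, yaw] about the fixed x, y, z axes, in that order (R = Rz(yaw) Ry(pitch) Rx(roll)).
In Python, from workcell import r, cams, ticket gives the robot as it stands. The module is installed in compiled form; this text tells all that it offers.
- The arm moves only by the shell command python3 -m jog 'ROWS' [FORCE]. ROWS is JSON, a list of rows, each a list of 7 numbers: the shift along the tool's x, y, z in m, then the turn, a rotation vector about the tool's x, y, z in rad, then the finger opening in m, from 0 to 0.0881. In form: [[tx, ty, tz, rx, ry, rz, fingers], ...]. A call has 1 to 8 rows; each row is the pose to reach, as a shift and turn from the pose commanded when the call began, along the tool's axes at that moment; what a row does not reach only later rows make up. A row lasts 1/12 s, in which the tool goes at most 41.7 mm and 7.16 degrees, less where a joint would pass 70% of its speed; a pose out of reach is approached as far as the arm can. A call with a gripper value outside its range is refused whole. The fingers move at their own pace and stop on an object; FORCE is the grip in N (left out, the last holds). Time passes only in rows, so rows that repeat a pose let the fingers close. It gives the time, the measured TCP pose, the force, the opening and the grip force at its end, in the units of the state.
- r.read_state(): the state, without advancing time (a new reading comes with each control period).
- cams.grab_frame(name): name is "scene" or "side" or "wrist"; returns (picture, depth): 400x640x3 uint8, red, green, blue; 400x640 float32, mm along the optical axis (not along the pixel's ray), 0 where there is no reading.
- cams.get_calibration(name): a dict with "vertical_fov" (degrees; the focal length in pixels is half the picture's height over the tangent of half this angle, whatever the lens; pixels are square), "cx", "cy" (the principal point, pixels), "extrinsics" (4x4, takes a point from camera to world coordinates). Camera axes: x right, y down, z forward; pixel columns grow to the right and rows downward; lengths in mm; the calibration is good to about 2 mm. A picture is of the moment at which its call begins: read the wrist's pose just before it. get_calibration takes no time and is no camera call; for the wrist camera it gives the pose at the moment of the call.
- ticket.sign_off(): hands the job in; it is judged then, once.
Trained networks look in the newest picture that a camera, given by its name, has taken for a name from the list of things; names that differ only in an ending like _2 or _b are one class to them, and where a whole thing is asked for, a point or a joint stands for the part that bears it (a point fixed in the world has none). Each returns a list of dicts, best first, with "conf" (0 to 1); they miss things now and then, are a little off and sometimes report something else, mostly with a low value. They report only what shows in the picture. A call takes as long as a camera call.
- cams.look_for(camera, thing): "position" ([column, row] in pixels, amid what is visible of it).
- cams.place_of(camera, thing): "position" ([column, row] in pixels: a listed point, or the origin of a listed thing).
The state is a dict: "clock": time; "joint_pos": joint angles; "dq": joint speeds; "joint_efforts": joint torques, N m; "eef_pos": TCP position; "eef_rot": TCP orientation; "ft_force": force on the tool from outside, world axes, zero at the start; "ft_torque": the same for the moment, N m; "grip_width": finger opening in mm; "finger_force": force on a finger pad.
Only numpy, scipy, OpenCV 4.12 (cv2) and the standard library are available. Lean on these libraries where they do the work, as an engineer would, in place of code of your own. Each camera call takes 0.05 s, during which the arm holds its last target. There are 200 camera calls.

## Working session

There is one attempt and no reset: what is moved stays moved. The work goes in short steps, Python scripts to look and compute and a shell command to move; the robot and the scene stay as the last step left them, time stands still between calls to the robot, and variables do not carry over. Pictures are saved under pics/ and viewed, at most 10 in all, crops included, and the job is handed in when it is done.

```bash
mkdir -p pics
cat > h.py <<'E'
import numpy as np, cv2
from workcell import r,cams,ticket
from scipy.spatial.transform import Rotation as R
def ray(cal,p):
    f=200/np.tan(np.radians(cal["vertical_fov"])/2); E=np.array(cal["extrinsics"])
    d=np.array([(p[0]-cal["cx"])/f,(p[1]-cal["cy"])/f,1.])
    return E[:3,3],E[:3,:3]@d
def at_z(cal,p,z):
    o,d=ray(cal,p); return o+d*(z-o[2])/d[2]
def proj(cal,X):
    f=200/np.tan(np.radians(cal["vertical_fov"])/2); E=np.array(cal["extrinsics"])
    c=E[:3,:3].T@(np.array(X)-E[:3,3]); return np.array([cal["cx"]+f*c[0]/c[2],cal["cy"]+f*c[1]/c[2]])
E
python3 - <<'E'
from h import *
np.set_printoptions(precision=1,suppress=True)
print(r.read_state())
H=dict(gauge=71,zero_disc=12,orange_mark=36,blue_panel=36,gauge_stand=0,reagent_bottle=0,beaker=0)
for c in ["scene","side","wrist"]:
    im,d=cams.grab_frame(c); cal=cams.get_calibration(c); cv2.imwrite(f"pics/{c}0.png",im[:,:,::-1])
    print(c,np.array(cal["extrinsics"])[:3].tolist(),cal["vertical_fov"])
    for k,z in H.items():
        for q in cams.place_of(c,k)[:2]:
            p=q["position"]; 
            i,j=int(p[1]),int(p[0]); o,dd=ray(cal,p); dv=d[i,j] if 0<=i<400 and 0<=j<640 else 0
            print(c,k,round(q["conf"],2),np.array(p),at_z(cal,p,z),"depth",o+dd*dv)
print(r.read_state()["clock"])
E
```

```text
{'clock': 0.0, 'joint_pos': array([67.2, 15.2, 92. , -0. , 73. , -2.1]), 'dq': array([-0. , -0.1, -0. , -0. ,  0. , -0.1]), 'joint_efforts': array([  0. , -50.2, -35.7,   0.1,   0. ,  -0. ]), 'eef_pos': array([238. , 630.9, 237.4]), 'eef_rot': array([-179.9,   -0. ,  159.3]), 'ft_force': array([0.1, 0. , 0. ]), 'ft_torque': array([ 0.,  0., -0.]), 'finger_force': 0.0, 'grip_width': 88.20951438471177}
scene [[0.8416860585047782, -0.21637512904502396, 0.4947184880812927, 137.37105116471594], [-0.5397568179601319, -0.36272144809287743, 0.7596681700314677, -941.845425010128], [0.015071708073209397, -0.9064297847181298, -0.4220875371194946, 423.5734576820158]] 56.105905006818745
scene gauge 0.72 [250.  190.9] [ 435.1 -190.2   71. ] depth [ 424.  -218.1   84.1]
scene zero_disc 0.84 [255.1 226.9] [ 416.  -253.8   12. ] depth [ 418.3 -248.3    8.7]
scene orange_mark 0.94 [300.9 195.8] [ 560.5 -207.6   36. ] depth [ 564.1 -201.4   32.7]
scene blue_panel 0.84 [329.1 221. ] [ 547.1 -352.5   36. ] depth [ 547.4 -352.1   35.7]
scene blue_panel 0.55 [348.7 202.2] [ 640.5 -298.2   36. ] depth [ 683
[... 741 characters left out ...]
ark 0.82 [300.8 191.9] [ 563.  -227.9   36. ] depth [ 563.9 -226.3   34.6]
side blue_panel 0.74 [328.9 229.3] [ 547.1 -358.8   36. ] depth [ 548.2 -357.2   34.2]
side blue_panel 0.25 [230.8 195.1] [ 434.4 -156.4   36. ] depth [ 415.5 -212.8   80.5]
side gauge_stand 0.76 [240.1 232.5] [ 414.5 -235.2    0. ] depth [ 410.4 -247.1   11.1]
side beaker 0.81 [379.2 208.3] [ 697.  -329.5    0. ] depth [ 673.8 -355.    28. ]
wrist [[0.3529522823385587, 0.8867819672355605, 0.2983997804587505, 160.0922045814605], [0.9356413071510654, -0.3345808129128715, -0.11238782844777521, 660.7426636160715], [0.00017534151466030792, 0.31886270119973303, -0.947800900526562, 385.57575853312784]] 63.64002144968525
1.2
```

View both.

```bash
python3 -c "
import cv2,numpy as np
a=cv2.imread('pics/scene0.png')[120:270,190:430];b=cv2.imread('pics/side0.png')[120:270,190:430]
cv2.imwrite('pics/c1.png',np.vstack([cv2.resize(x,None,fx=2,fy=2,interpolation=cv2.INTER_CUBIC) for x in (a,b)]))"
```

```text
(no output)
```

View pics/c1.png

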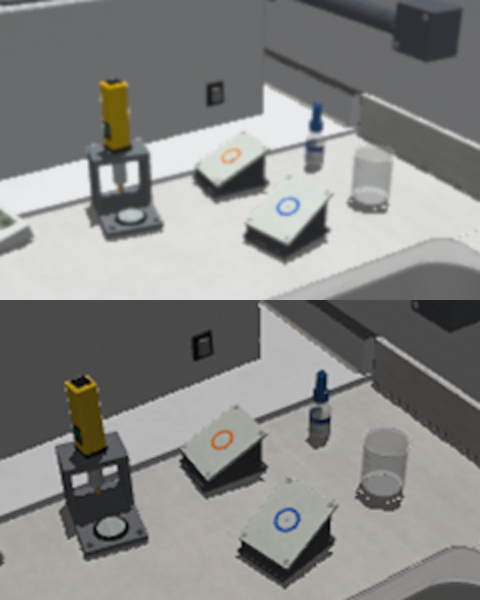

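Run:
```python
from h import *
a=cv2.imread('pics/scene0.png');b=cv2.imread('pics/side0.png')
cv2.imwrite('pics/c2.png',cv2.resize(np.vstack([a,b]),(480,600),interpolation=cv2.INTER_AREA))
im,d=cams.grab_frame("scene");cal=cams.get_calibration("scene")
for p in [(50,60),(150,60),(200,60),(260,60),(320,60),(310,120),(150,120),(230,210),(260,180),(300,180),(320,165),(200,20),(300,20),(310,50),(380,175),(410,190)]:
    o,dd=ray(cal,p); print(p,(o+dd*d[p[1],p[0]]).round())
```

```text
(50, 60) [  46. 3000.  120.]
(150, 60) [434. 790. 280.]
(200, 60) [636. 792. 273.]
(260, 60) [821. 574. 284.]
(320, 60) [810. 101. 321.]
(310, 120) [667. -75. 186.]
(150, 120) [289.  79. 197.]
(230, 210) [ 406. -123.    0.]
(260, 180) [508. -81.  45.]
(300, 180) [633. -77.  17.]
(320, 165) [706. -69.  47.]
(200, 20) [ 820. 1344.  432.]
(300, 20) [820. 241. 434.]
(310, 50) [800. 145. 348.]
(380, 175) [ 808. -218.   45.]
(410, 190) [ 810. -332.   43.]
```

View pics/c2.png

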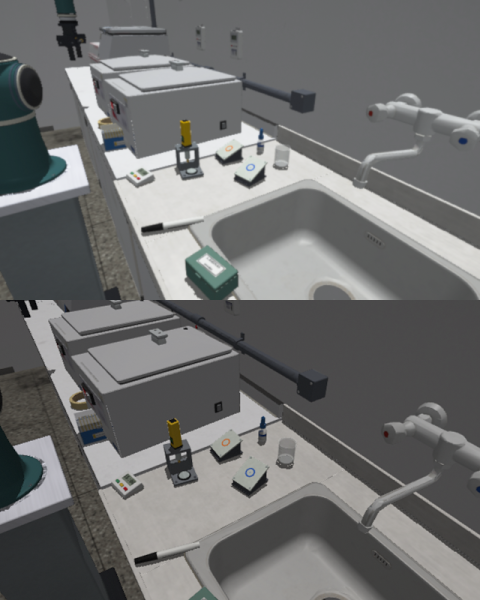

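Run:
```python
from h import *
np.set_printoptions(precision=1,suppress=True,linewidth=220)
P=[];cal={}
for c in ["scene","side"]:
    im,d=cams.grab_frame(c);cal[c]=cams.get_calibration(c);E=np.array(cal[c]["extrinsics"]);f=200/np.tan(np.radians(cal[c]["vertical_fov"])/2)
    v,u=np.mgrid[:400,:640]; X=np.stack([(u-cal[c]["cx"])/f*d,(v-cal[c]["cy"])/f*d,d],-1)[d>0]; P.append(X@E[:3,:3].T+E[:3,3])
P=np.vstack(P)
xs=range(150,850,50)
print("cols x",list(xs))
for y in range(650,-450,-50):
    print(y,[int(q[:,2].max()) if len(q:=P[(abs(P[:,0]-x)<25)&(abs(P[:,1]-y)<25)&(P[:,2]>-30)]) else -1 for x in xs])
pts=dict(gauge=[(250,190.9),(236.5,194.4)],zero=[(255.1,226.9),(244,235.7)],orange=[(300.9,195.8),(300.8,191.9)],blue=[(329.1,221),(328.9,229.3)],stand=[(254.4,223.7),(240.1,232.5)],beaker=[(378.9,214),(379.2,208.3)])
for k,v in pts.items():
    A=np.zeros((3,3));b=np.zeros(3)
    for c,p in zip(["scene","side"],v):
        o,d=ray(cal[c],p);d/=np.linalg.norm(d);M=np.eye(3)-np.outer(d,d);A+=M;b+=M@o
    print(k,np.linalg.solve(A,b))
```

```text
cols x [150, 200, 250, 300, 350, 400, 450, 500, 550, 600, 650, 700, 750, 800]
650 [-1, 471, 468, 344, -1, -1, -1, -1, -1, -1, -1, -1, -1, 506]
600 [-1, 480, 482, 420, 234, 237, 231, 237, 239, 238, 239, 231, -1, 504]
550 [344, 345, 345, 218, 237, 246, 249, 249, 249, 249, 242, 232, -1, 503]
500 [-1, 1, 2, 218, 237, 247, 252, 280, 252, 251, 243, 232, -1, 501]
450 [-1, 0, 2, 218, 238, 246, 252, 283, 281, 251, 242, 233, -1, 499]
400 [-1, 325, 2, 217, 236, 246, 251, 250, 250, 248, 242, 234, -1, 497]
350 [-1, 1, 26, 217, 236, 239, 239, 239, 237, 236, 236, 233, 167, 496]
300 [-1, 1, 27, 215, 214, 202, -1, -1, -1, -1, -1, -1, 191, 494]
250 [-1, 1, 26, 26, -1, -1, -1, -1, -1, -1, -1, -1, -1, 492]
200 [-1, 2, 1, 216, 231, 232, 233, 233, 233, 235, 235, 229, -1, 491]
150 [2, 0, 67, 218, 239, 244, 245, 246, 246, 246, 242, 231, -1, 489]
100 [2, 1, 70, 218, 238, 247, 252, 280, 279, 252, 242, 232, -1, 487]
50 [2, 1, 70, 218, 238, 247, 252, 283, 280, 252, 243, 233, -1, 485]
0 [2, 1, 2, 217, 236, 248, 252, 280, 280, 250, 243, 234, 3, 484]
-50 [2, 1, 3, 217, 236, 244, 243, 242, 241, 241, 240, 234, 4, 482]
-100 [3, 2, 2, 216, 231, 232, 230, 216, 216, 216, 216, 214, 3, 480]
-150 [2, 1, 17, 21, 3, 2, 3, 3, 4, 2, 3, 3, 4, 478]
-200 [-1, 1, 18, 21, 0, 153, 153, 4, 41, 54, 0, 51, 0, 477]
-250 [-1, 2, 17, 20, 0, 73, 73, 6, 43, 54, 39, 87, 214, 475]
-300 [-1, 1, -1, 0, 0, 10, 10, 0, 0, 0, 57, 61, 216, 473]
-350 [-1, 0, -1, 0, 0, -1, 0, 27, 53, 54, 60, 60, 215, 472]
-400 [-1, 2, -1, 0, 0, 0, 0, 23, 47, 53, 0, 0, 0, 470]
gauge [ 422.2 -224.5   86.8]
zero [ 408.5 -272.3   23. ]
orange [ 546.  -245.2   54. ]
blue [ 541.5 -363.7   42.6]
stand [ 405.4 -269.9   30.9]
beaker [ 690.2 -345.1   12.6]
```

```bash
python3 -m jog '[[0,0,-0.165,0,0,0.5,0.088],[0,0,-0.165,0,0,0.5,0.088],[0,0,-0.165,0,0,0.5,0.088],[0,0,-0.165,0,0,0.5,0.088],[-0.362,-0.217,-0.165,0,0,1,0.088],[-0.362,-0.217,-0.165,0,0,1,0.088],[-0.362,-0.217,-0.165,0,0,1,0.088],[-0.362,-0.217,-0.165,0,0,1,0.088]]'
```

```text
clock: 2.02
eef_pos: [342.4, 499.7, 404.3]
eef_rot: [179.9, -0.0, 101.7]
ft_force: [0.8, 0.6, 0.4]
grip_width: 88.0
finger_force: 0.0
```

```bash
python3 -m jog '[[-0.349,0.109,0,0,0,1,0.088],[-0.349,0.109,0,0,0,1,0.088],[-0.349,0.109,0,0,0,1,0.088],[-0.349,0.109,0,0,0,1,0.088],[-0.349,0.109,0,0,0,1,0.088],[-0.349,0.109,0,0,0,1,0.088],[-0.349,0.109,0,0,0,1,0.088],[-0.349,0.109,0,0,0,1,0.088]]'
```

```text
clock: 2.68
eef_pos: [505.8, 208.5, 404.1]
eef_rot: [180.0, -0.0, 44.4]
ft_force: [0.0, 0.7, 0.2]
grip_width: 88.0
finger_force: 0.0
```

```bash
python3 -m jog '[[-0.312,0.322,0,0,0,0.95,0.088],[-0.312,0.322,0,0,0,0.95,0.088],[-0.312,0.322,0,0,0,0.95,0.088],[-0.312,0.322,0,0,0,0.95,0.088],[-0.312,0.322,0,0,0,0.95,0.088],[-0.312,0.322,0,0,0,0.95,0.088],[-0.312,0.322,0,0,0,0.95,0.088],[-0.312,0.322,0,0,0,0.95,0.088]]'
python3 -m jog '[[-0.02,0.118,0,0,0,0,0.088],[-0.02,0.118,0,0,0,0,0.088],[-0.02,0.118,0,0,0,0,0.088],[-0.02,0.118,0,0,0,0,0.088]]'
python3 - <<'E'
from h import *
np.set_printoptions(precision=1,suppress=True)
s=r.read_state();print(s["eef_pos"],s["eef_rot"],s["joint_pos"])
H=dict(gauge=71,zero_disc=12,orange_mark=36,blue_panel=36,gauge_stand=0,reagent_bottle=0,beaker=0)
c="wrist";cal=cams.get_calibration(c);im,d=cams.grab_frame(c); cv2.imwrite(f"pics/w1.png",im[:,:,::-1]);np.savez("w1.npz",d=d,im=im,E=cal["extrinsics"])
for k,z in H.items():
    for q in cams.place_of(c,k)[:2]:
        p=q["position"]; i,j=int(p[1]),int(p[0]); o,dd=ray(cal,p)
        print(k,round(q["conf"],2),np.array(p),at_z(cal,p,z),"depth",o+dd*d[i,j])
E
```

```text
clock: 3.35
eef_pos: [508.5, -124.9, 404.1]
eef_rot: [180.0, -0.1, -10.0]
ft_force: [1.8, -0.4, -0.1]
grip_width: 88.1
finger_force: 0.0
clock: 3.68
eef_pos: [467.1, -241.3, 403.6]
eef_rot: [179.8, 0.1, -10.1]
ft_force: [0.9, -0.4, -0.3]
grip_width: 87.8
finger_force: 0.0
[ 467.1 -241.3  403.6] [179.8   0.1 -10.1] [-29.9  -4.6  96.3  -0.2  88.3  70.2]
gauge 0.61 [303.2 180.9] [ 425.6 -203.8   71. ] depth [ 435.5 -207.9  109.4]
zero_disc 0.78 [336.7 174. ] [ 412.4 -256.3   12. ] depth [ 412.7 -256.3   13.2]
zero_disc 0.65 [297.2  84.8] [ 565.5 -218.5   12. ] depth [ 564.6 -220.3   38.3]
orange_mark 0.78 [298.9  88.8] [ 558.7 -221.5   36. ] depth [ 558.7 -221.6   36.5]
blue_panel 0.72 [394.4  78.5] [ 548. -365.   36.] depth [ 548.  -364.4   38.7]
```

View pics/w1.png

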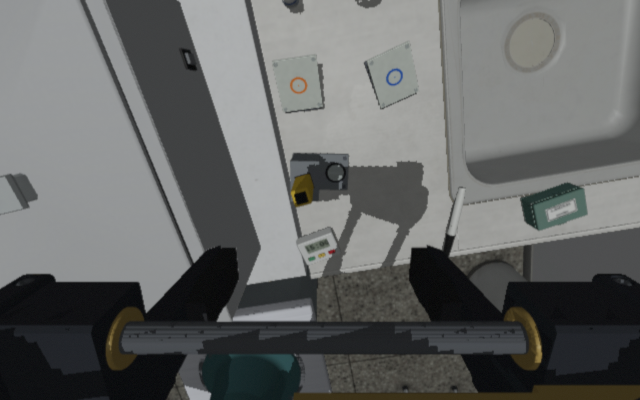

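Run:
```python
from h import *
np.set_printoptions(precision=2,suppress=True)
D=np.load("w1.npz");im,d,E=D["im"],D["d"],D["E"];cal=cams.get_calibration("wrist");cal["extrinsics"]=E
hsv=cv2.cvtColor(im,cv2.COLOR_RGB2HSV).astype(int);h,s,v=hsv[...,0],hsv[...,1],hsv[...,2];V,U=np.mgrid[:400,:640]
box=lambda a,b,c,e:(U>=a)&(U<b)&(V>=c)&(V<e)
def X(m):
    f=200/np.tan(np.radians(cal["vertical_fov"])/2);z=d[m];return np.stack([(U[m]-cal["cx"])/f*z,(V[m]-cal["cy"])/f*z,z],-1)@E[:3,:3].T+E[:3,3]
m=box(275,322,55,112)&(s>90); e=cv2.fitEllipse(np.c_[U[m],V[m]].astype(np.float32)); p=((U[m].min()+U[m].max())/2,(V[m].min()+V[m].max())/2)
print("orange",m.sum(),p,(U[m].mean(),V[m].mean()),at_z(cal,p,36))
pp=at_z(cal,p,36)
P=X(box(270,328,50,115)); P=P[(P[:,2]>15)&(np.linalg.norm(P[:,:2]-pp[:2],axis=1)<28)]
A=np.c_[P[:,:2],np.ones(len(P))];k=np.linalg.lstsq(A,P[:,2],rcond=None)[0];n=np.array([-k[0],-k[1],1]);n/=np.linalg.norm(n)
print("normal",n,np.degrees(np.arccos(n[2])),"az",np.degrees(np.arctan2(n[1],n[0])),"res",(A@k-P[:,2]).std(),"z at mark",k@[pp[0],pp[1],1])
# panel outline in world (white,above)
m=box(270,330,48,116)&(d>0)&(v>150);W=X(m);W=W[(W[:,2]>17)&(W[:,2]<60)];r_=cv2.minAreaRect(W[:,:2].astype(np.float32));print("panel rect",r_)
m=box(285,318,170,210)&(s>110)&(h>15)&(h<35);print("yellow",m.sum(),U[m].min(),U[m].max(),V[m].min(),V[m].max())
T=X(box(285,318,170,212));T=T[(T[:,2]>140)&(T[:,2]<160)];print("top",len(T),cv2.minAreaRect(T[:,:2].astype(np.float32)),T[:,2].mean())
S=X(box(280,360,145,210));B=S[(S[:,2]>4)&(S[:,2]<18)];print("base",len(B),cv2.minAreaRect(B[:,:2].astype(np.float32)))
B=S[(S[:,2]>62)&(S[:,2]<78)];print("bridge",len(B),cv2.minAreaRect(B[:,:2].astype(np.float32)),B[:,2].mean())
for y in (-60,-70,-80,-90,-100,-110): 
    Q=X(d>0);Q=Q[(abs(Q[:,1]-y)<5)&(Q[:,0]>350)&(Q[:,0]<650)]; print(y,len(Q) and Q[:,2].max())
g=cv2.resize(im[40:215,260:420],None,fx=3.4,fy=3.4,interpolation=cv2.INTER_CUBIC);cv2.imwrite("pics/w1c.png",g[:,:,::-1])
```

```text
orange 100 (np.float64(298.0), np.float64(85.0)) (np.float64(298.01), np.float64(84.84)) [ 564.23 -221.26   36.  ]
normal [-0.42  0.02  0.91] 24.828448292537434 az 177.43684800049624 res 0.966185703638845 z at mark 37.52199312778711
panel rect ((564.5960083007812, -221.4136199951172), (63.350990295410156, 73.63349914550781), 87.33799743652344)
yellow 473 291 313 174 206
top 355 ((424.7305603027344, -205.3869171142578), (24.03228759765625, 23.77061653137207), 5.805661201477051) 151.36687637226362
base 1094 ((419.704345703125, -229.32687377929688), (94.4294662475586, 64.58798217773438), 78.55616760253906)
bridge 676 ((424.6760559082031, -204.78164672851562), (43.256797790527344, 64.03166198730469), 79.61310577392578) 71.74866626091506
-60 237.2243140491127
-70 235.0215630791173
-80 231.4744866387582
-90 218.51760106754216
-100 3.8744922493502827
-110 4.701689164027698
```

View pics/w1c.png

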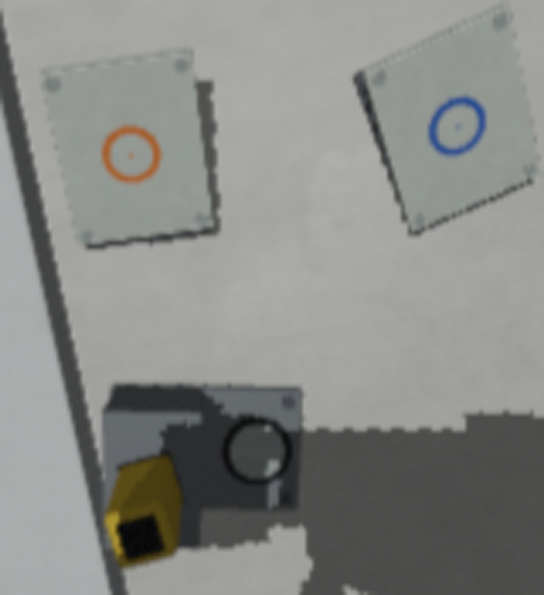

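```bash
python3 -m jog '[[-0.048,-0.028,0.04,0,0,-0.12,0.088],[-0.048,-0.028,0.08,0,0,-0.24,0.088],[-0.048,-0.028,0.12,0,0,-0.277,0.088],[-0.048,-0.028,0.16,0,0,-0.277,0.088],[-0.048,-0.028,0.2,0,0,-0.277,0.088],[-0.048,-0.028,0.2,0,0,-0.277,0.088],[-0.048,-0.028,0.2,0,0,-0.277,0.088],[-0.048,-0.028,0.2,0,0,-0.277,0.088]]'
cat > gt.py <<'E'
from h import *
np.set_printoptions(precision=2,suppress=True)
s=r.read_state();print(s["eef_pos"],s["eef_rot"],s["joint_pos"])
cal=cams.get_calibration("wrist");E=np.array(cal["extrinsics"]);im,d=cams.grab_frame("wrist");V,U=np.mgrid[:400,:640];m=d>0
f=200/np.tan(np.radians(cal["vertical_fov"])/2);z=d[m];P=np.stack([(U[m]-cal["cx"])/f*z,(V[m]-cal["cy"])/f*z,z],-1)@E[:3,:3].T+E[:3,3]
T=P[(abs(P[:,2]-151)<5)&(np.linalg.norm(P[:,:2]-[425,-205],axis=1)<25)];print(len(T),cv2.minAreaRect(T[:,:2].astype(np.float32)))
cv2.imwrite("pics/w2.png",im[:,:,::-1])
E
python3 gt.py
```

```text
clock: 4.75
eef_pos: [427.5, -199.9, 204.6]
eef_rot: [180.0, -0.0, 6.2]
ft_force: [0.1, -0.1, 0.7]
grip_width: 87.9
finger_force: 0.0
[ 427.49 -199.88  204.58] [180.    -0.     6.24] [-28.08  -5.83 118.15   0.    67.68  55.68]
1184 ((425.1318054199219, -205.16871643066406), (23.90359878540039, 23.96449851989746), 5.678676128387451)
```

View pics/w2.png

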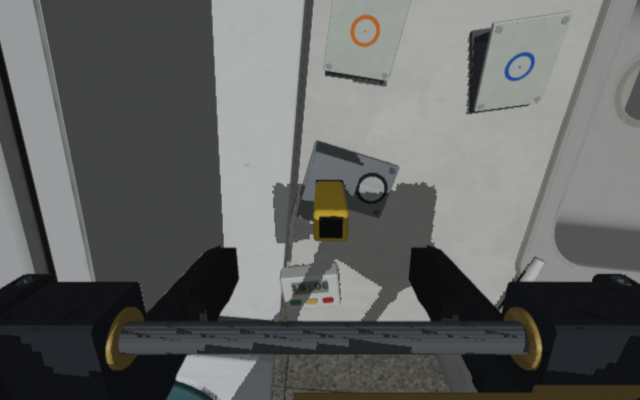

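```bash
python3 -m jog '[[-0.003,0.005,0,0,0,0,0.088],[-0.003,0.005,0.03,0,0,0,0.088],[-0.003,0.005,0.06,0,0,0,0.088],[-0.003,0.005,0.09,0,0,0,0.088],[-0.003,0.005,0.102,0,0,0,0.088],[-0.003,0.005,0.102,0,0,0,0.088],[-0.003,0.005,0.102,0,0,0,0.088]]'
python3 -m jog '[[0,0,0,0,0,0,0.02],[0,0,0,0,0,0,0.02],[0,0,0,0,0,0,0.02],[0,0,0,0,0,0,0.02],[0,0,0,0,0,0,0.02],[0,0,0,0,0,0,0.02],[0,0,0,0,0,0,0.02],[0,0,0,0,0,0,0.02]]' 30
```

```text
clock: 5.38
eef_pos: [425.6, -206.5, 103.3]
eef_rot: [179.9, -0.1, 6.2]
ft_force: [0.6, 0.9, 0.8]
grip_width: 87.5
finger_force: 0.0
clock: 6.05
eef_pos: [424.3, -205.4, 101.7]
eef_rot: [-180.0, 0.0, 6.2]
ft_force: [-0.6, -0.6, 0.4]
grip_width: 36.9
finger_force: 0.0
```

```bash
python3 -m jog '[[0,0,0,0,0,0,0.015],[0,0,0,0,0,0,0.015],[0,0,0,0,0,0,0.015],[0,0,0,0,0,0,0.015],[0,0,0,0,0,0,0.015]]' 30
```

```text
clock: 6.47
eef_pos: [424.3, -205.4, 101.6]
eef_rot: [-180.0, 0.0, 6.2]
ft_force: [0.8, -0.0, -0.1]
grip_width: 23.8
finger_force: 30.0
```

```bash
python3 -m jog '[[0,0,-0.03,0,0,0,0.015],[0,0,-0.066,0,0,0,0.015],[0,0,-0.066,0,0,0,0.015],[-0.007,0.024,-0.066,0,0,0,0.015],[-0.015,0.048,-0.066,0,0,0,0.015],[-0.015,0.048,-0.05,0,0,0,0.015],[-0.015,0.048,-0.03,0,0,0,0.015],[-0.015,0.048,-0.01,0,0,0,0.015]]'
python3 -m jog '[[0,0,0,0,0,0,0.015],[0,0,0,0,0,0,0.015],[0,0,0,0,0,0,0.015]]'
python3 - <<'E'
from h import *
im,d=cams.grab_frame("wrist");a=im[120:320,200:470]
im2,d=cams.grab_frame("side");b=im2[150:270,190:352]
cv2.imwrite("pics/z1.png",np.hstack([cv2.resize(a,(540,400)),cv2.resize(b,(540,400))])[:,:,::-1][:, :1080])
cv2.imwrite("pics/z1.png",cv2.resize(cv2.imread("pics/z1.png"),(800,296)))
E
```

```text
clock: 7.13
eef_pos: [414.7, -255.5, 111.1]
eef_rot: [180.0, -0.1, 6.1]
ft_force: [-0.4, 0.2, -0.9]
grip_width: 24.0
finger_force: 30.0
clock: 7.38
eef_pos: [414.9, -254.9, 112.1]
eef_rot: [180.0, -0.0, 6.2]
ft_force: [0.5, 0.7, -1.4]
grip_width: 23.6
finger_force: 30.0
```

View pics/z1.png

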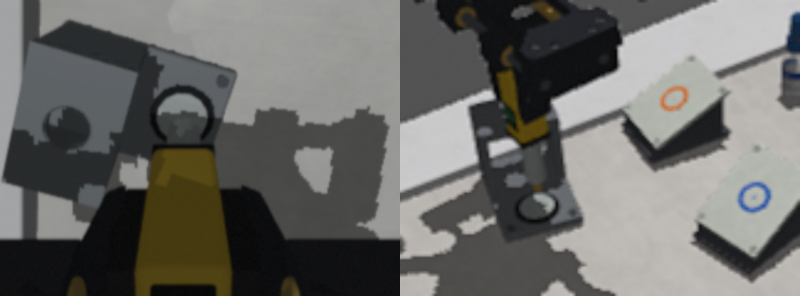

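```bash
python3 -m jog '[[0,0,0.006,0,0,0,0.015],[0,0,0.011,0,0,0,0.015],[0,0,0.014,0,0,0,0.015],[0,0,0.016,0,0,0,0.015],[0,0,0.018,0,0,0,0.015],[0,0,0.018,0,0,0,0.015],[0,0,0.018,0,0,0,0.015],[0,0,0.018,0,0,0,0.015]]'
```

```text
clock: 8.15
eef_pos: [414.9, -254.9, 94.0]
eef_rot: [180.0, -0.0, 6.2]
ft_force: [-0.0, 0.2, 1.1]
grip_width: 23.5
finger_force: 30.0
```

```bash
python3 -m jog '[[0,0,0,0,0,0,0.015],[0,0,0,0,0,0,0.015],[0,0,0,0,0,0,0.015],[0,0,0,0,0,0,0.015],[0,0,0,0,0,0,0.015],[0,0,0,0,0,0,0.015],[0,0,0,0,0,0,0.015],[0,0,0,0,0,0,0.015]]'; python3 -c "
from h import *
for i in range(2):
  s=r.read_state();print(s['ft_force'],s['eef_pos']);cams.grab_frame('side')"
```

```text
clock: 8.82
eef_pos: [414.7, -254.8, 93.8]
eef_rot: [180.0, -0.0, 6.2]
ft_force: [1.0, 0.1, 0.5]
grip_width: 23.7
finger_force: 30.0
[0.98918414 0.12290299 0.50184754] [ 414.73256365 -254.84348298   93.75447473]
[0.04360969 1.03723983 1.99038667] [ 414.74270918 -254.84045116   93.76568573]
```

```bash
python3 -m jog '[[0,0,0.001,0,0,0,0.015],[0,0,0.001,0,0,0,0.015],[0,0,0.001,0,0,0,0.015],[0,0,0.001,0,0,0,0.015],[0,0,0.001,0,0,0,0.015],[0,0,0.001,0,0,0,0.015],[0,0,0.001,0,0,0,0.015],[0,0,0.001,0,0,0,0.015]]'
python3 -m jog '[[0,0,-0.04,0,0,0,0.015],[0,0,-0.08,0,0,0,0.015],[0,0,-0.1,0,0,0,0.015],[0,0,-0.1,0,0,0,0.015],[0.035,-0.008,-0.1,-0.017,0.108,0,0.015],[0.07,-0.016,-0.1,-0.034,0.216,0,0.015],[0.103,-0.025,-0.09,-0.05,0.323,0,0.015],[0.103,-0.025,-0.08,-0.067,0.431,0,0.015]]'
python3 -m jog '[[0,0,0,0,0,0,0.015],[0,0,0,0,0,0,0.015],[0,0,0,0,0,0,0.015],[0,0,0,0,0,0,0.015]]'
cat > m.py <<'E'
from h import *
np.set_printoptions(precision=2,suppress=True)
s=r.read_state();print(s["clock"],s["eef_pos"],s["eef_rot"],s["joint_pos"])
cal=cams.get_calibration("wrist");E=np.array(cal["extrinsics"]);im,d=cams.grab_frame("wrist");V,U=np.mgrid[:400,:640]
hsv=cv2.cvtColor(im,cv2.COLOR_RGB2HSV).astype(int);q=cams.place_of("wrist","orange_mark");print(q[:2])
m=(hsv[...,1]>120)&(hsv[...,0]>3)&(hsv[...,0]<16)&(hsv[...,2]>120)&(d>0)
n,l,st,ce=cv2.connectedComponentsWithStats(m.astype(np.uint8));
for i in range(1,n):
    if st[i,4]>40: c=(st[i,0]+(st[i,2]-1)/2,st[i,1]+(st[i,3]-1)/2);print(st[i],ce[i],at_z(cal,c,36))
T=R.from_euler("xyz",s["eef_rot"],degrees=True).as_matrix();z=T[:,2];n=np.array([-.4222,.0192,.9063])
print("axis err deg",np.degrees(np.arccos(-z@n)),"tip",s["eef_pos"]+86.7*z)
cv2.imwrite("pics/w3.png",im[:,:,::-1])
E
python3 m.py
```

```text
clock: 9.58
eef_pos: [414.7, -254.8, 92.8]
eef_rot: [180.0, -0.0, 6.2]
ft_force: [0.7, -0.7, 1.7]
grip_width: 24.1
finger_force: 30.0
clock: 10.25
eef_pos: [518.4, -218.2, 173.4]
eef_rot: [175.7, -25.1, 7.2]
ft_force: [0.8, 1.2, -1.6]
grip_width: 23.8
finger_force: 30.0
clock: 10.58
eef_pos: [515.9, -220.3, 174.6]
eef_rot: [175.8, -24.7, 7.1]
ft_force: [0.4, 0.0, -1.4]
grip_width: 23.9
finger_force: 30.0
10.5833 [ 515.9  -220.26  174.62] [175.79 -24.72   7.09] [-33.12  -7.42 126.53  19.17  40.5   38.3 ]
[{'position': [318.7, 198.8], 'conf': 0.89}]
[307 187  26  23 147] [317.71 195.24] [ 565.48 -221.35   36.  ]
axis err deg 0.12259537875012623 tip [ 552.58 -222.12   96.09]
```

View pics/w3.png

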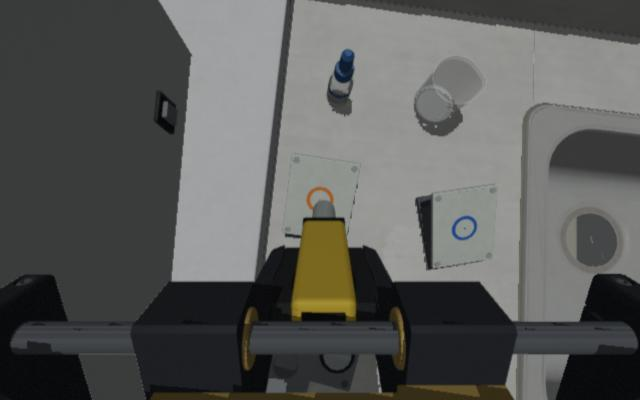

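```bash
python3 -m jog '[[-0.007,-0.002,0.01,0,0,0,0.015],[-0.014,-0.0035,0.02,0,0,0,0.015],[-0.014,-0.0035,0.032,0,0,0,0.015],[-0.014,-0.0035,0.045,0,0,0,0.015],[-0.014,-0.0035,0.05,0,0,0,0.015],[-0.014,-0.0035,0.05,0,0,0,0.015],[-0.014,-0.0035,0.05,0,0,0,0.015],[-0.014,-0.0035,0.05,0,0,0,0.015]]'
python3 m.py
python3 - <<'E'
from h import *
L=[]
for c,(a,b) in dict(scene=(270,155),side=(270,150)).items():
    im,d=cams.grab_frame(c);L.append(cv2.resize(im[b:b+75,a:a+80],(400,375),interpolation=cv2.INTER_CUBIC))
    cal=cams.get_calibration(c); L[-1]=L[-1].copy()
cv2.imwrite("pics/s3.png",np.hstack(L)[:,:,::-1])
E
```

```text
clock: 11.35
eef_pos: [522.6, -218.0, 121.5]
eef_rot: [175.9, -24.7, 7.1]
ft_force: [0.5, 0.4, -1.5]
grip_width: 23.7
finger_force: 30.0
11.35 [ 522.58 -218.03  121.52] [175.89 -24.68   7.08] [-32.44  -2.75 128.67  22.02  34.02  35.22]
[{'position': [324.2, 205.8], 'conf': 0.75}]
[310 186  32  27 239] [326.26 195.87] [ 565.37 -221.45   36.  ]
axis err deg nan tip [ 559.18 -219.74   42.94]m.py:11: RuntimeWarning: invalid value encountered in arccos
  print("axis err deg",np.degrees(np.arccos(-z@n)),"tip",s["eef_pos"]+86.7*z)
```

View pics/s3.png

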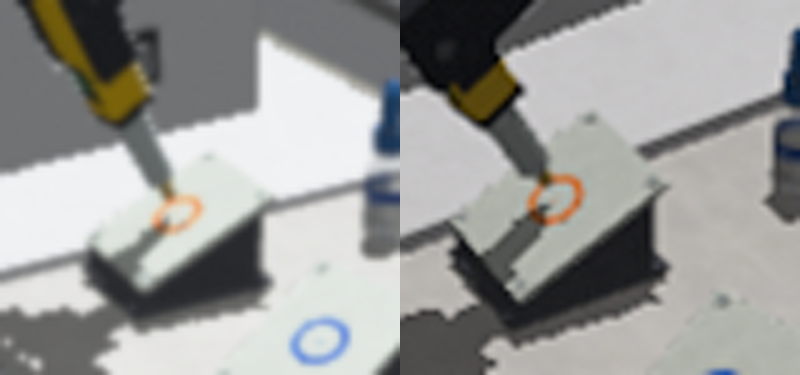

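```bash
python3 -m jog '[[0.0025,0.0015,0.003,0,0,0,0.015],[0.0025,0.0015,0.006,0,0,0,0.015],[0.0025,0.0015,0.008,0,0,0,0.015],[0.0025,0.0015,0.010,0,0,0,0.015],[0.0025,0.0015,0.012,0,0,0,0.015],[0.0025,0.0015,0.012,0,0,0,0.015],[0.0025,0.0015,0.012,0,0,0,0.015],[0.0025,0.0015,0.012,0,0,0,0.015]]'
cat > f.py <<'E'
from h import *
np.set_printoptions(precision=2,suppress=True)
F=[]
for i in range(10): F.append(r.read_state()['ft_force']);cams.grab_frame('side')
s=r.read_state();F=np.mean(F,0);n=np.array([-.4222,.0192,.9063]);dp=s['eef_pos']-np.array([564.9,-221.3,36])
print("F",F,"along n, weight removed",(F+[0,0,1.3])@n,"plunger geom",86.7-dp@n,"lateral",dp-n*(dp@n),s['eef_pos'],s['eef_rot'],s['clock'])
E
python3 f.py
```

```text
clock: 12.22
eef_pos: [530.1, -219.4, 111.8]
eef_rot: [175.9, -24.7, 7.1]
ft_force: [-0.8, 0.0, 1.1]
grip_width: 24.0
finger_force: 30.0
F [-0.47 -0.19  0.59] along n, weight removed 1.909978359780022 plunger geom 3.318649247018328 lateral [0.36 0.26 0.16] [ 530.06 -219.44  111.73] [175.89 -24.69   7.07] 12.7167
```

```bash
python3 -m jog '[[0,0,0.001,0,0,0,0.015],[0,0,0.002,0,0,0,0.015],[0,0,0.0025,0,0,0,0.015],[0,0,0.0025,0,0,0,0.015],[0,0,0.0025,0,0,0,0.015],[0,0,0.0025,0,0,0,0.015],[0,0,0.0025,0,0,0,0.015],[0,0,0.0025,0,0,0,0.015]]'
python3 f.py
python3 - <<'E'
from h import *
L=[]
for c,(a,b) in dict(scene=(270,155),side=(270,150)).items():
    im,d=cams.grab_frame(c);L.append(cv2.resize(im[b:b+75,a:a+80],(400,375),interpolation=cv2.INTER_CUBIC))
cv2.imwrite("pics/s4.png",np.hstack(L)[:,:,::-1])
E
```

```text
clock: 13.38
eef_pos: [531.1, -219.5, 109.4]
eef_rot: [175.9, -24.7, 7.1]
ft_force: [-0.6, 0.4, 1.9]
grip_width: 23.7
finger_force: 30.0
F [-0.78 -0.06  2.11] along n, weight removed 3.412935624584107 plunger geom 5.866663608697209 lateral [0.33 0.28 0.15] [ 531.1  -219.47  109.41] [175.89 -24.68   7.07] 13.8833
```

View pics/s4.png

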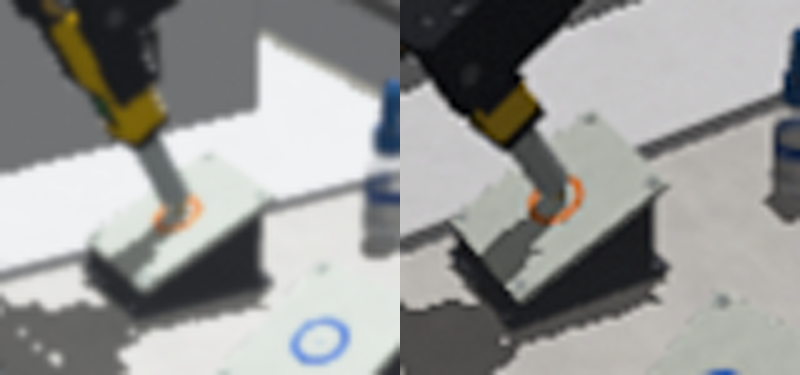

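The tip sits inside the orange ring, near (178,214) in the scene crop and (555,200) in the side crop. The push is about 3.4 N, so I'm handing in.

```bash
python3 -c "
from workcell import ticket
print(ticket.sign_off())"
```

```text
the job is handed in; nothing more can be done
None
```

I zeroed the gauge on the steel disc and handed the job in at about 14 s, with the gauge held square to the orange-ring panel, its tip inside the ring and pressed in about 5.8 mm (3.4 N); sign-off returned no verdict.

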